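# Present the voicing-needle case open

## Robot

A 6-joint arm with a two-finger parallel gripper is mounted at the origin on the work surface. World frame = base frame: x ahead of the robot, y to its left, z up, the work surface at z = 0. Lengths are in m, angles in degrees, forces in N, time in s.
With the tool pointing down it reaches from about 0.275 to 1 m from the base axis. Payload 8.4 kg.
Tool frame: the origin (TCP) lies between the finger pads; the fingertips stand 25 mm ahead of it and the grasp point (between the pads) lies 6 mm ahead of it; z points along the fingers, x is the direction in which the jaws open and shut, and the axes are right-handed (so a half turn about z gives the same grasp; the last joint's range is limited). The gripper opens to 85 mm and grips with 20 to 120 N. Pads are 22 mm wide; open, the fingers measure 114 mm over their backs; the gripper's body (76 mm by 85 mm) begins 54 mm behind the grasp point. The pads swing forward as they close: fully open they stand 13 mm farther back than shut.
Start: joints at [68.216, 20.225, 93.587, -0, 66.188, -0.138], TCP at [0.231, 0.581, 0.256] pointing down, gripper open.
Joint ranges: [-150.9, 150.9], [-52.94, 120.26], [3.33, 152.33], [-74.26, 254.26], [0, 154.13], [-172.89, 172.89]. Speed limits (degrees/s): [127.2, 127.2, 159.86, 180, 180, 180].

## Interface

Orientations are given as a 3x3 rotation matrix whose columns are the frame's x, y, z axes.
In Python, from bench import env, get_image, get_calibration, ticket, sensors gives the robot as it stands. Calls block until the motion is done:
- env.move_ptp(position, orientation): joint-space move of the TCP to a pose.
- env.move_linear(position, v=0.15, attitude=None): straight line of the TCP; attitude=None keeps the orientation; v is the mean speed in m/s.
- env.move_joints(angles): joint-space move.
- env.open_jaws() and env.clamp(effort=None): open the fingers fully, or close them until they stop; effort is the grip in N (None keeps the last).
- env.hold(seconds).
- env.inverse_kinematics(position, orientation): joint angles nearest the present ones, or None.
- get_image(name): name is "side" or "top"; returns (picture, depth): 480x640x3 uint8, blue, green, red; 480x640 float32, m along the optical axis (not along the pixel's ray), 0 where there is no reading.
- get_calibration(name): a dict with "fx", "fy", "cx", "cy" (pixels), "distortion" ([k1, k2, p1, p2, k3] as OpenCV has them; the pictures are not rectified), "R" (3x3) and "t" (3): a world point X has camera coordinates R X + t. Camera axes: x right, y down, z forward; pixel columns grow to the right and rows downward; lengths in m; the calibration is good to about 2 mm. A picture is of the moment at which its call begins. get_calibration takes no time and is no camera call.
A pose or a line that the arm cannot do raises env.Unreachable and nothing moves.
- ticket.sign_off(): hands the job in, once; it reports no verdict.
Readings, each from a call of its own:
- sensors.get_time(): time.
- sensors.get_joints(): joint angles.
- sensors.get_dq(): joint speeds.
- sensors.get_joint_efforts(): joint torques, N m.
- sensors.get_eef_pos(): TCP position.
- sensors.get_tool_rot(): TCP orientation.
- sensors.get_ft_force(): force on the tool from outside, world axes, zero at the start.
- sensors.get_wrist_torque(): the same for the moment, N m.
- sensors.get_width(): finger opening in m.
Only numpy, scipy, OpenCV 4.12 (cv2) and the standard library are available. Lean on these libraries where they do the work, as an engineer would, in place of code of your own. Each camera call takes 0.05 s, during which the arm holds its last target.

## Task

Turn the turntable (it has an upright post for that), past one click on the way, until the front of the needle case is in line with the brass pointer on the stand and the table rests in its click notch there. Then try the lid with an upward tug on its handle bar before touching the slide knob; its catch may or may not have snapped, and if it is caught, slide the knob over to release it. Swing the lid up to about 60 degrees open and finish holding it there, leaving the other things on the bench alone.

Things in the scene. Friction and masses are not known exactly. Their poses are not given: they have to be found in the camera images.
- stand: Cast-iron foot of the turntable, fixed to the bench. Origin on the bench on the turntable's vertical axis, z up. Its x axis points to the brass pointer, an upright block 10 mm wide that stands at the disc's edge (162 to 190 mm from the axis, top 34 mm above the bench). On the opposite side a 26 mm wide, 40 mm high housing with the click plunger stands 169 to 195 mm from the axis.
- turntable (a joint): Angle (rad) of the wooden disc (radius 150 mm, top 36 mm above the bench), positive counter-clockwise from above. 0: the case front faces the pointer and a spring plunger clicks into its notch; more notches at 0.785 and 1.571. Starts between 0.9 and 1.45. 1.5 to 3 N at the post passes a notch; let go within 0.04 of a notch it centres itself, about 0.08 off it stops against the click. Ends -0.4 and 1.75.
- post_top (a point): Centre of the top of the upright steel post for turning the table: 16 mm diameter, stands 75 mm above the disc, 125 mm from the table's axis. Nothing else stands within 45 mm of it on the disc. At turntable 0 it is at -100 degrees from the pointer, seen from above. Axes: those of the turntable disc (x towards the case's front, y along its width to the left when looking from the hinge to the front, z up).
- lid_hinge (a point): Middle of the lid's hinge line, on the top back edge of the needle case, 96 mm above the bench. Axes as the disc's: x towards the front, hinge line along y, z up. The case is a hornbeam box fixed on the disc, 120 mm deep (x), 130 mm wide (y), 60 mm high, centred on the table's axis.
- lid (a joint): Opening angle of the lid (rad), 0 shut, 1.4 at its stop. The lid is 8 mm thick, about 0.25 kg, falls shut when let go; about 1 N up at the bar lifts it. With the catch snapped it has a free play of about 0.02 rad (4 mm at the bar) and then stands firm against any pull; a tug that takes up the play and then meets 10 N or more tells. Not caught, it simply swings up.
- lid_handle (a point): Centre of the lid's handle bar: a round steel bar 10 mm in diameter and 90 mm long, parallel to the hinge line, 164 mm from it, held on two arms at its ends (8 mm thick, 45 mm either side of the centre) 41 mm out beyond the lid's front edge, with open space below and between the arms. Centre 4 mm above the hinge line when shut (100 mm above the bench). Turns with the lid: x from hinge to bar, y along the bar, z out of the lid's top.
- release_knob (a point): Centre of the top of the round brass slide knob that releases the lid's catch: 12 mm in diameter, stands 22 mm above the lid's top face, 85 mm from the hinge line, 8 mm to the -y side of the lid's middle at the start. Axes as lid_handle: it slides along +y (along the hinge line).
- release (a joint): Travel of the slide knob (m): 0 at the start, 0.016 fully over along the lid's +y. Slides stiffly (about 2 to 4 N) and stays where it is left; sliding it over pushes the bolt out of the catch, and the bolt stays out. The knob is at 0 at the start whether the catch has snapped or not.
- clamp: Cast-iron bench clamp with a brass wing screw, gripping a hornbeam hammer molding, fixed to the bench; 70 by 50 mm, 160 mm high. Origin at the centre of its foot.
- mallet: Boxwood mallet lying on the bench, 226 mm long, handle 20 mm thick along x, head 52 mm in diameter and 85 mm long at its +x end. Origin under the handle's middle. Leave alone.
- weight_a: Grey lead key weight, upright cylinder 20 mm in diameter, 22 mm high. Origin at its underside. Leave alone.
- weight_b: Second lead key weight, like weight_a. Leave alone.
- mug: Enamel mug, 80 mm in diameter, 85 mm high, handle to +y. Origin at its underside. Leave alone.
- calipers: Nickel calipers lying flat, 150 mm long, 8 mm thick at most. Origin under the beam's middle. Leave alone.

How it is judged (in metres and radians):
On the way, in this order (a step that is already met when the one before it is completed fails the run):
1. the turntable rests in the notch at the pointer, lid still shut and slide knob untouched (value of joint turntable between -0.05 and 0.05 rad and value of joint lid below 0.005 rad and value of joint release below 0.004 m), for 0.3 s.
2. the lid is tugged upward by its handle, the slide knob still untouched (value of joint lid above 0.007 rad and contact force between the fingers and lid above 0.5 N and value of joint release below 0.004 m and value of joint turntable between -0.06 and 0.06 rad), for 0.05 s.
At the end, for the whole second after the job is handed in: The lid stands still 0.85 to 1.25 rad (49 to 72 degrees) open, held by the fingers (at least 0.5 N), and the turntable is within 0.06 rad of the notch at the pointer (value of joint lid between 0.85 and 1.25 rad and velocity of joint lid between -0.1 and 0.1 rad/s and contact force between the fingers and lid above 0.5 N and value of joint turntable between -0.06 and 0.06 rad); the arm keeps its last pose, push and grip.
It fails at once if the mallet is shifted more than 25 mm (distance of mallet from where it was at the start of the episode above 0.025 m).
It fails at once if the first lead weight is shifted more than 25 mm (distance of weight_a from where it was at the start of the episode above 0.025 m).
It fails at once if the second lead weight is shifted more than 25 mm (distance of weight_b from where it was at the start of the episode above 0.025 m).
It fails at once if the mug is shifted more than 25 mm (distance of mug from where it was at the start of the episode above 0.025 m).
It fails at once if the pair of calipers is shifted more than 25 mm (distance of calipers from where it was at the start of the episode above 0.025 m).
It also fails if it takes over 67 s, if anything falls off the work surface, if the arm or the gripper's body presses on something with over 40 N, if the wrist force passes 120 N, or if a joint passes its speed limit or range.

## Working session

There is one attempt and no reset: what is moved stays moved. The work goes in short steps, each a Python script; the robot and the scene stay as the last script left them, time stands still between calls to the robot, and variables do not carry over. Pictures are saved under pics/ and viewed, and the job is handed in when it is done.

```bash
ls; mkdir -p pics; python3 - <<'E'
from bench import env, get_image, get_calibration, ticket, sensors
import cv2,numpy as np
for n in("top","side"):
    im,d=get_image(n); cv2.imwrite(f"pics/{n}0.png",im); np.save(f"pics/{n}0d.npy",d)
    c=get_calibration(n); print(n,{k:np.round(v,4).tolist() for k,v in c.items()}, (d>0).mean())
print(sensors.get_time())
E
```

```text
pics
top {'fx': 558.3118, 'fy': 558.3118, 'cx': 322.8646, 'cy': 245.5636, 'distortion': [-0.0009, 0.0, 0.0, 0.0, 0.0], 'R': [[-0.1104, -0.9939, 0.0042], [-0.9697, 0.1067, -0.2199], [0.2181, -0.0284, -0.9755]], 't': [0.0964, 0.5624, 1.2421]} 0.9957421875
side {'fx': 507.0043, 'fy': 507.0043, 'cx': 311.5112, 'cy': 240.6076, 'distortion': [-0.0381, 0.0, 0.0, 0.0, 0.0], 'R': [[0.8113, -0.5847, -0.0024], [-0.4435, -0.6126, -0.6543], [0.3811, 0.5319, -0.7562]], 't': [-0.4111, 0.3455, 0.6844]} 0.9960188802083333
0.1
```

View pics/top0.png

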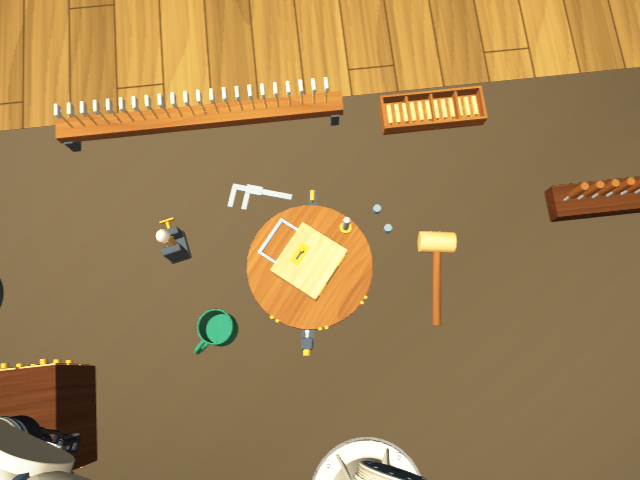

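View pics/side0.png

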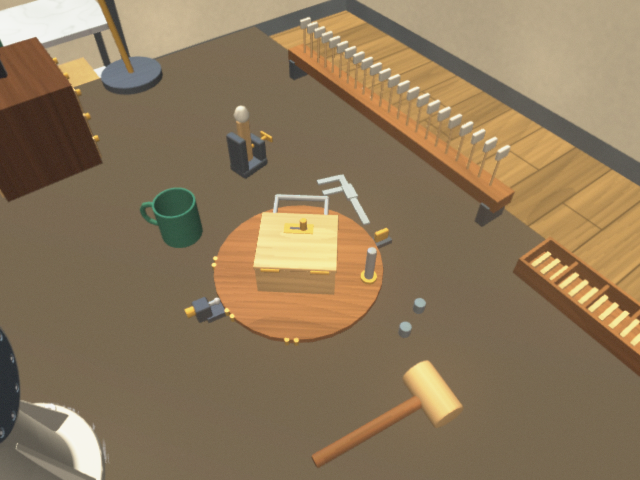

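The top view shows the disc at about (310,267), the pointer at (312,195), the plunger at (307,343), the post at (346,225), and the bar at the upper left near (280,235). The turntable is therefore at about +55°. Next I'll measure these points.

```bash
cat > h.py <<'E'
import cv2,numpy as np
from bench import env, get_image, get_calibration, ticket, sensors
def ray(n,uv):
    c=get_calibration(n);K=np.array([[c["fx"],0,c["cx"]],[0,c["fy"],c["cy"]],[0,0,1]])
    p=cv2.undistortPoints(np.array(uv,float).reshape(-1,1,2),K,np.array(c["distortion"])).reshape(-1,2)
    R=np.array(c["R"]);t=np.array(c["t"])
    return -R.T@t, np.c_[p,np.ones(len(p))]@R
def onplane(n,uv,z):
    o,d=ray(n,uv); return o+d*((z-o[2])/d[:,2])[:,None]
def proj(n,X):
    c=get_calibration(n);K=np.array([[c["fx"],0,c["cx"]],[0,c["fy"],c["cy"]],[0,0,1]])
    return cv2.projectPoints(np.array(X,float).reshape(-1,3),cv2.Rodrigues(np.array(c["R"]))[0],np.array(c["t"]),K,np.array(c["distortion"]))[0].reshape(-1,2)
def cloud(n,d):
    v,u=np.mgrid[0:480,0:640]; o,r=ray(n,np.c_[u.ravel(),v.ravel()])
    return (o+r*d.ravel()[:,None]).reshape(480,640,3)
E
python3 - <<'E'
from h import *
for n in("top","side"):
    im=cv2.imread(f"pics/{n}0.png"); d=np.load(f"pics/{n}0d.npy"); P=cloud(n,d)
    x0,y0,s=(230,170,4) if n=="top" else (180,170,3.3)
    w,h=(170,190) if n=="top" else (240,180)
    s=min(800/w,600/h)
    cv2.imwrite(f"pics/{n}0c.png",cv2.resize(im[y0:y0+h,x0:x0+w],None,fx=s,fy=s,interpolation=cv2.INTER_CUBIC)); print(n,x0,y0,s)
    # disc: depth points near z=.036
    if n=="top":
        hsv=cv2.cvtColor(im,cv2.COLOR_BGR2HSV)
        m=(abs(P[...,2]-.036)<.006)&(np.hypot(P[...,0]-.5,P[...,1]-.1)<.4)
        m=m.astype(np.uint8); nl,l,st,ce=cv2.connectedComponentsWithStats(m); k=1+np.argmax(st[1:,4]); print(st[k],ce[k])
        cn=max(cv2.findContours((l==k).astype(np.uint8),0,1)[0],key=cv2.contourArea).reshape(-1,2)
        X=onplane(n,cn,.036)[:,:2]
        c=np.median(X,0)
        for i in range(20):
            A=np.c_[2*X,np.ones(len(X))]; s_=np.linalg.lstsq(A,(X**2).sum(1),rcond=None)[0]; c=s_[:2]; r=np.sqrt(s_[2]+c@c)
            e=abs(np.hypot(*(X-c).T)-r); X=X[e<max(.003,np.percentile(e,90))] if i<8 else X
        print("disc",c,r,len(X))
        hm=(P[...,2]>.06)&(np.hypot(P[...,0]-c[0],P[...,1]-c[1])<.19)
        zz=P[hm]; print("z pct",np.percentile(zz[:,2],[5,25,50,75,95,99.5]))
        np.save("pics/c.npy",c)
E
```

```text
top 230 170 3.1578947368421053
[ 246  205  127  151 7905] [312.13674889 274.51208096]
disc [0.53151981 0.07093282] 0.148119966220621 344
z pct [0.09921413 0.10251678 0.10436441 0.10613168 0.10878372 0.12302773]
side 180 170 3.3333333333333335
```

```bash
ls pics
```

```text
c.npy
side0.png
side0c.png
side0d.npy
top0.png
top0c.png
top0d.npy
```

View pics/top0c.png

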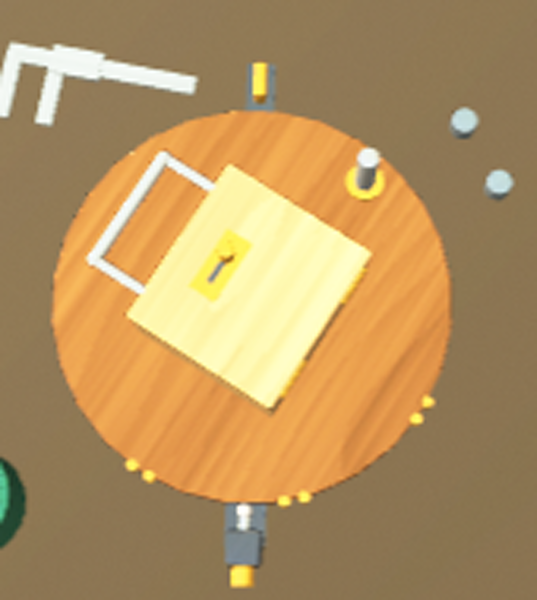

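View pics/side0c.png

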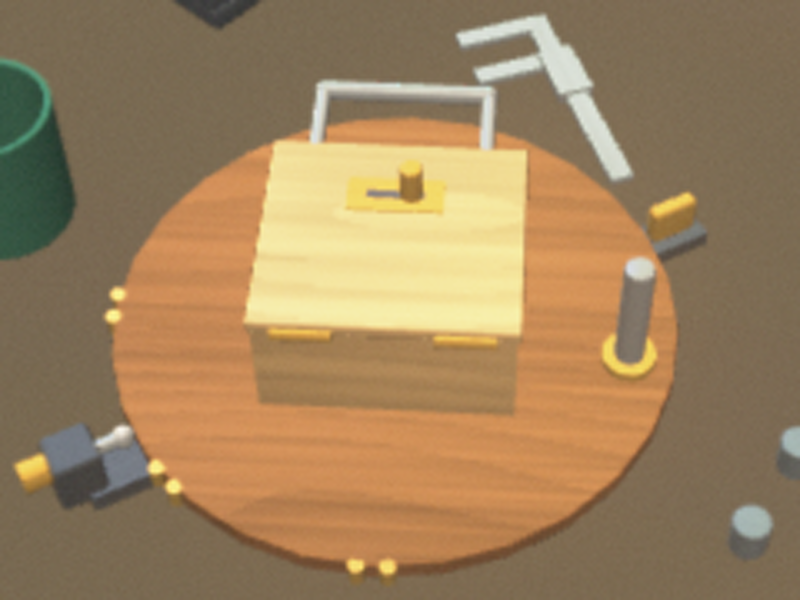

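```bash
python3 - <<'E'
from h import *
c=np.load("pics/c.npy")
T=lambda a:[230+a[0]/3.158,170+a[1]/3.158]; S=lambda a:[180+a[0]/3.3333,170+a[1]/3.3333]
def pr(l,X): 
    d=X[:2]-c; print(l,np.round(X,4),"r",round(np.hypot(*d),4),"ang",round(np.degrees(np.arctan2(d[1],d[0])),1))
pr("post T",onplane("top",[T((369,156))],.111)[0]); pr("post S",onplane("side",[S((639,270))],.111)[0])
pr("ptr T",onplane("top",[T((260,82))],.034)[0]); pr("ptr S",onplane("side",[S((672,207))],.034)[0])
pr("plunger T",onplane("top",[T((244,548))],.04)[0])
b=onplane("top",[T((162,156)),T((94,260))],.1);pr("bar T",b.mean(0));print(np.linalg.norm(b[0]-b[1]))
b=onplane("side",[S((322,88)),S((490,93))],.1);pr("bar S",b.mean(0));print(np.linalg.norm(b[0]-b[1]))
# disc via side: rim
q=onplane("top",[T((52,307)),T((450,307)),T((250,110)),T((250,502))],.036); print(np.round(q,4), q[:2].mean(0),q[2:].mean(0))
pr("knob T",onplane("top",[T((229,252))],.122)[0]);pr("knob S",onplane("side",[S((411,168))],.122)[0])
for n,a in (("mug",T((-40,490))),("wa",T((464,120))),("wb",T((499,182))),("clampT",(174,240)),("mallet",(437,243))): pr(n,onplane("top",[a],.022)[0])
print(env.inverse_kinematics([c[0],c[1]-.125,.13],np.array([[0,1,0],[1,0,0],[0,0,-1.]])), sensors.get_tool_rot().round(3).tolist())
E
```

```text
post T [ 0.6133 -0.0255  0.111 ] r 0.1265 ang -49.7
post S [ 0.6101 -0.0237  0.111 ] r 0.123 ang -50.3
ptr T [0.7019 0.045  0.034 ] r 0.1724 ang -8.7
ptr S [0.7018 0.0456 0.034 ] r 0.1722 ang -8.5
plunger T [0.3503 0.0941 0.04  ] r 0.1827 ang 172.7
bar T [0.597  0.1508 0.1   ] r 0.1032 ang 50.7
0.09056136914998437
bar S [0.5963 0.154  0.1   ] r 0.1053 ang 52.1
0.09143695503817612
[[ 0.5431  0.2184  0.036 ]
 [ 0.5105 -0.0777  0.036 ]
 [ 0.6798  0.0551  0.036 ]
 [ 0.3829  0.0864  0.036 ]] [0.52681566 0.07038223 0.036     ] [0.53134759 0.07072827 0.036     ]
knob T [0.5516 0.0817 0.122 ] r 0.0228 ang 28.2
knob S [0.5537 0.0881 0.122 ] r 0.028 ang 37.8
mug [0.4163 0.2986 0.022 ] r 0.2552 ang 116.8
wa [ 0.6579 -0.1092  0.022 ] r 0.22 ang -55.0
wb [ 0.6057 -0.1295  0.022 ] r 0.2137 ang -69.7
clampT [0.6316 0.3884 0.022 ] r 0.3329 ang 72.5
mallet [ 0.5548 -0.2419  0.022 ] r 0.3137 ang -85.7
[-5.96911907e+00  2.13950800e+01  1.10784250e+02 -2.54444375e-14
  4.78206697e+01 -9.59691191e+01] [[0.369, 0.929, -0.001], [0.929, -0.369, -0.001], [-0.001, -0.0, -1.0]]
```

Fits so far: axis at about (0.531, 0.0705) and pointer direction about −8.0°, taken along the plunger-to-pointer line. Post radii are 123 to 126 mm (given as 125), and the bar measures 90 to 91 mm long at a radius of 103 to 105 mm (given as 104). The table angle comes out at about 58 to 59.5° (1.02 rad). I'll grip the post with the jaws tangential, swing it to the pointer, and check reachability first.

```bash
cat >> h.py <<'E'
C=np.array([.531,.0705]); PSI=-8.0
def rz(a):
    a=np.radians(a); return np.array([np.cos(a),np.sin(a)])
def postpose(phi,z,sgn):  # phi world angle of post
    e=rz(phi); x=sgn*np.array([-e[1],e[0],0]); zz=np.array([0,0,-1.]); y=np.cross(zz,x)
    return np.r_[C+.125*e,z], np.c_[x,y,zz]
def barpose(lid,tilt,back=0.,sgn=1,lift=0,tz=.006):
    """TCP with grasp point on bar at lid angle (deg); tool tilted so it points down and back"""
    f=np.r_[rz(PSI),0]; up=np.array([0,0,1.]); a=np.radians(lid); t=np.radians(tilt)
    hinge=np.r_[C-.06*rz(PSI),.096]
    bar=hinge+.164*(np.cos(a)*f+np.sin(a)*up)+.004*(-np.sin(a)*f+np.cos(a)*up)
    z=-np.sin(t)*f-np.cos(t)*up; x=sgn*(np.cos(t)*f-np.sin(t)*up); y=np.cross(z,x)
    return bar-z*(tz+back)+up*lift, np.c_[x,y,z]
E
python3 - <<'E'
from h import *
f=lambda q: None if q is None else np.round(q,0).tolist()
for s in(1,-1):
    for phi in(-50,-80,-108): print("post",s,phi,f(env.inverse_kinematics(*postpose(phi,.086,s))))
    for t in(15,20,25,30,40):
        for l in(0,30,60): print("bar",s,t,l,f(env.inverse_kinematics(*barpose(l,t,sgn=s))),f(env.inverse_kinematics(*barpose(l,t,.09,sgn=s))))
E
```

```text
post 1 -50 [-3.0, 31.0, 102.0, -0.0, 47.0, -43.0]
post 1 -80 [-6.0, 27.0, 110.0, -0.0, 44.0, -16.0]
post 1 -108 [-6.0, 23.0, 117.0, -0.0, 40.0, 12.0]
bar 1 15 0 [3.0, 38.0, 87.0, 3.0, 70.0, 10.0] [3.0, 34.0, 81.0, 3.0, 79.0, 10.0]
bar 1 15 30 [4.0, 31.0, 88.0, 3.0, 76.0, 11.0] [3.0, 28.0, 81.0, 3.0, 86.0, 11.0]
bar 1 15 60 [5.0, 22.0, 93.0, 3.0, 79.0, 12.0] [4.0, 20.0, 85.0, 3.0, 89.0, 12.0]
bar 1 20 0 [3.0, 40.0, 84.0, 4.0, 76.0, 9.0] [3.0, 38.0, 76.0, 4.0, 86.0, 10.0]
bar 1 20 30 [3.0, 33.0, 85.0, 4.0, 82.0, 10.0] [3.0, 32.0, 76.0, 4.0, 92.0, 10.0]
bar 1 20 60 [4.0, 25.0, 90.0, 4.0, 84.0, 11.0] [4.0, 24.0, 81.0, 4.0, 95.0, 11.0]
bar 1 25 0 [3.0, 43.0, 80.0, 5.0, 82.0, 9.0] [2.0, 41.0, 72.0, 4.0, 92.0, 9.0]
bar 1 25 30 [3.0, 36.0, 81.0, 5.0, 87.0, 10.0] [2.0, 35.0, 72.0, 4.0, 98.0, 10.0]
bar 1 25 60 [4.0, 28.0, 87.0, 5.0, 89.0, 11.0] [3.0, 27.0, 78.0, 5.0, 100.0, 11.0]
bar 1 30 0 [2.0, 46.0, 76.0, 5.0, 88.0, 9.0] [2.0, 45.0, 67.0, 5.0, 98.0, 9.0]
bar 1 30 30 [3.0, 39.0, 78.0, 5.0, 93.0, 9.0] [2.0, 39.0, 67.0, 5.0, 103.0, 10.0]
bar 1 30 60 [4.0, 31.0, 85.0, 6.0, 94.0, 10.0] [3.0, 31.
[... 1036 characters left out ...]
ar -1 25 30 [3.0, 36.0, 81.0, 5.0, 87.0, -170.0] [2.0, 35.0, 72.0, 4.0, 98.0, -170.0]
bar -1 25 60 [4.0, 28.0, 87.0, 5.0, 89.0, -169.0] [3.0, 27.0, 78.0, 5.0, 100.0, -169.0]
bar -1 30 0 [2.0, 46.0, 76.0, 5.0, 88.0, -171.0] [2.0, 45.0, 67.0, 5.0, 98.0, -171.0]
bar -1 30 30 [3.0, 39.0, 78.0, 5.0, 93.0, -171.0] [2.0, 39.0, 67.0, 5.0, 103.0, -170.0]
bar -1 30 60 [4.0, 31.0, 85.0, 6.0, 94.0, -170.0] [3.0, 31.0, 74.0, 6.0, 105.0, -169.0]
bar -1 40 0 [2.0, 51.0, 69.0, 6.0, 99.0, -171.0] [1.0, 53.0, 57.0, 6.0, 110.0, -171.0]
bar -1 40 30 [2.0, 45.0, 72.0, 7.0, 103.0, -171.0] [1.0, 47.0, 59.0, 7.0, 114.0, -170.0]
bar -1 40 60 [3.0, 36.0, 79.0, 7.0, 104.0, -170.0] [2.0, 38.0, 67.0, 7.0, 114.0, -169.0]
```

```bash
python3 - <<'E'
from h import *
p,R=postpose(-50,.22,1); env.move_ptp(p,R)
env.move_linear(postpose(-50,.086,1)[0],v=.12)
f0=sensors.get_ft_force()
env.clamp(30); print("w",sensors.get_width(),sensors.get_ft_force().round(1),f0.round(1),sensors.get_time())
for n in("top","side"): 
    im,_=get_image(n); cv2.imwrite(f"pics/{n}1.png",im[150:370,150:450])
E
```

```text
w 0.01503658087696879 [-1.6  0.   3.9] [-0.4  0.6 -0.9] 4.5417
```

View pics/side1.png

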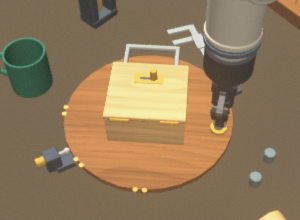

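The fingers are on the post: side-view crop, around (220,120), jaw width 15 mm for a 16 mm post. Now I'll swing it along the arc.

```bash
python3 - <<'E'
from h import *
for phi in np.linspace(-50,-108,10)[1:]:
    p,R=postpose(phi,.086,1); env.move_linear(p,v=.08,attitude=R)
    print(round(phi,1),sensors.get_ft_force().round(1),round(sensors.get_width(),4),end="; ")
print(sensors.get_time())
E
```

```text
-56.4 [-1.3 -0.1  5.4] 0.0152; -62.9 [-4.2  2.5 11. ] 0.0151; -69.3 [-2.3  4.   9.8] 0.0149; -75.8 [-0.5  6.1  8.3] 0.0152; -82.2 [-0.1  5.5  7. ] 0.0149; -88.7 [0.6 4.3 7.2] 0.0151; -95.1 [0.7 1.7 6.8] 0.0149; -101.6 [0.5 0.8 7.7] 0.015; -108.0 [-3.2  2.2 18.3] 0.0153; 7.5667
```

```bash
python3 - <<'E'
from h import *
env.open_jaws(); p,R=postpose(-108,.086,1); print(sensors.get_ft_force().round(1))
p[2]=.22; env.move_linear(p,v=.15)
q,Rb=barpose(0,30,.09)
p2=(p+q)/2; p2[2]=.3
env.move_ptp([.38,-.2,.3],R)
im,d=get_image("top"); cv2.imwrite("pics/top2.png",im); np.save("pics/top2d.npy",d)
cv2.imwrite("pics/top2c.png",cv2.resize(im[170:360,230:400],None,fx=3.158,fy=3.158,interpolation=cv2.INTER_CUBIC))
im,d=get_image("side");cv2.imwrite("pics/side2.png",im);cv2.imwrite("pics/side2c.png",cv2.resize(im[150:330,180:420],None,fx=3.3333,fy=3.3333,interpolation=cv2.INTER_CUBIC))
print(sensors.get_time())
E
```

```text
[ 0.2  0.8 -0.5]
10.225
```

View pics/top2c.png

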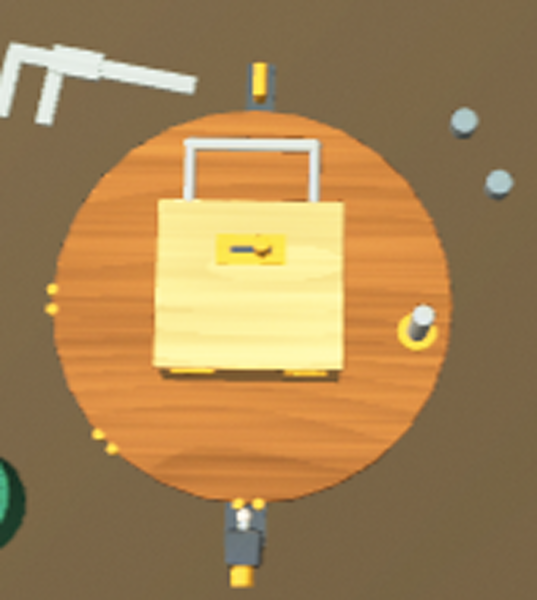

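View pics/side2c.png

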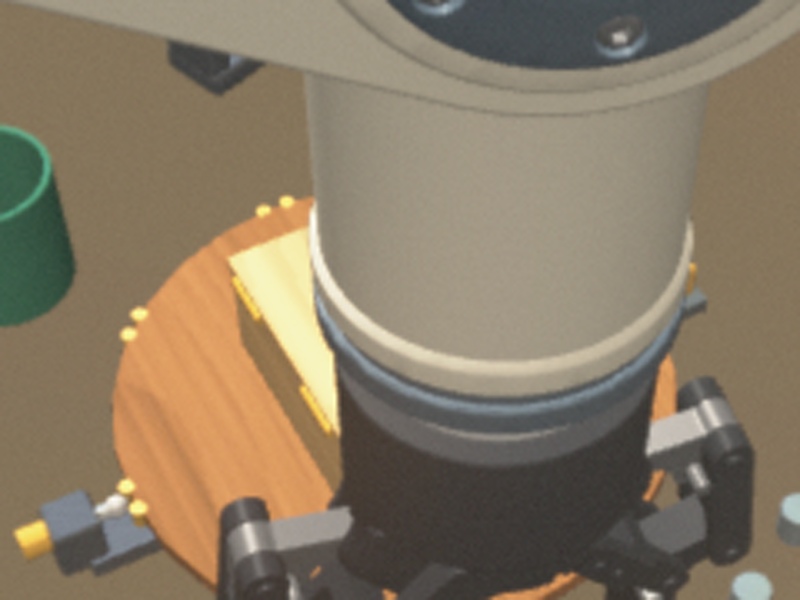

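The plunger tip (crop (243,518)) sits between the two brass notch studs (238,504) and (258,504), and the front faces the pointer. Next I'll measure the bar and the remaining angle.

```bash
python3 - <<'E'
from h import *
T=lambda a:[230+a[0]/3.158,170+a[1]/3.158]
b=onplane("top",[T((188,144.5)),T((316,144.5))],.1); v=b[0]-b[1]; print(b.mean(0).round(4),np.linalg.norm(v), "bar normal ang",np.degrees(np.arctan2(v[1],v[0]))-90)
print("model bar",barpose(0,30,tz=0)[0].round(4))
k=onplane("top",[T((262,249))],.122)[0]; print("knob",k, "model", C-.06*rz(PSI)+.085*rz(PSI)-.008*rz(PSI+90))
p=onplane("top",[T((423,314))],.111)[0][:2]-C; print("post",np.hypot(*p),np.degrees(np.arctan2(p[1],p[0]))+100)
m=onplane("top",[T((248,504))],.036)[0][:2]-C; print("studs",np.degrees(np.arctan2(m[1],m[0]))-180)
h=onplane("top",[T((160,200)),T((344,204))],.104);v=h[0]-h[1];print("lid front",h.mean(0),np.linalg.norm(v),np.degrees(np.arctan2(v[1],v[0]))-90)
d=np.load("pics/top2d.npy");P=cloud("top",d);print(P[216,275:340:6,:].round(3).tolist())
E
```

```text
[0.6342 0.0571 0.1   ] 0.09300738705466612 bar normal ang -6.268529533359867
model bar [0.634 0.056 0.1  ]
knob [0.55125069 0.05842487 0.122     ] model [0.55464332 0.05909853]
post 0.12541760348128173 -6.875835880058347
studs -6.684670446921075
lid front [0.59038465 0.06170272 0.104     ] 0.13232625138694784 -7.559488132373431
[[0.662, 0.14, 0.033], [0.66, 0.126, 0.035], [0.658, 0.111, 0.035], [0.638, 0.096, 0.1], [0.634, 0.082, 0.107], [0.634, 0.068, 0.102], [0.63, 0.055, 0.111], [0.63, 0.041, 0.105], [0.628, 0.027, 0.109], [0.627, 0.014, 0.107], [0.645, -0.004, 0.035]]
```

Everything agrees: bar within 1 mm of the model, and table orientation about −7° against −8° for the pointer (0.02 rad). I'll set PSI to −7.3 and grip the bar with the tool tilted 30° so the rear finger clears the lid.

```bash
sed -i 's/PSI=-8.0/PSI=-7.3/' h.py; python3 - <<'E'
from h import *
p,R=barpose(0,30,.09,lift=.09); env.move_ptp(p,R)
env.move_linear(barpose(0,30,.09)[0],v=.2)
env.move_linear(barpose(0,30,0)[0],v=.1)
print(sensors.get_eef_pos().round(4),sensors.get_ft_force().round(1),sensors.get_time())
for n in("top","side"):
    im,_=get_image(n); x0,y0=(230,150) if n=="top" else (200,130)
    cv2.imwrite(f"pics/{n}3.png",cv2.resize(im[y0:y0+150,x0:x0+200],None,fx=3,fy=3,interpolation=cv2.INTER_CUBIC))
E
```

```text
[0.6378 0.0569 0.1058] [ 1.1 -0.2  0.6] 13.3333
```

View pics/side3.png

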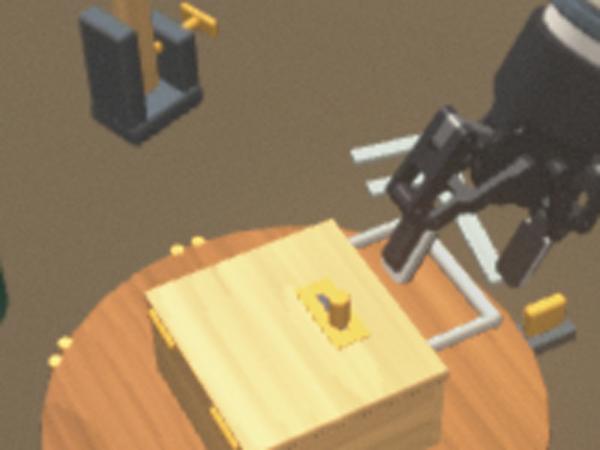

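View pics/top3.png

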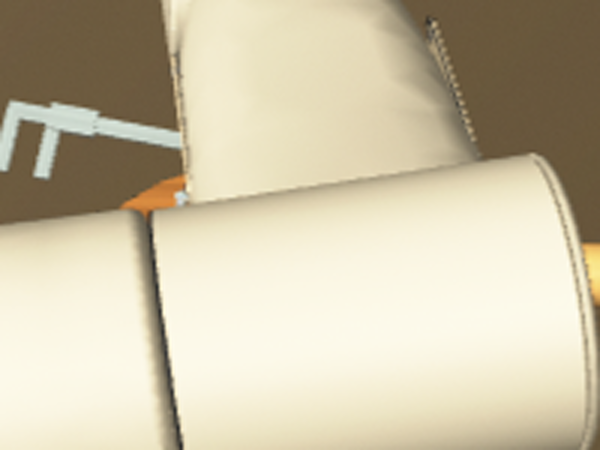

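The fingers straddle the bar (rear finger at (405,255), front finger at (520,265) in the crop) and the rear one is clear of the lid. I'll close and tug in small steps.

```bash
python3 - <<'E'
from h import *
env.clamp(40); f0=sensors.get_ft_force(); print("w",sensors.get_width(),f0.round(1),sensors.get_eef_pos().round(4))
for l in np.arange(.35,4.5,.35):
    env.move_linear(barpose(l,30)[0],v=.02); f=sensors.get_ft_force(); print(round(l,2),f.round(1),sensors.get_eef_pos()[2].round(4),end="; ")
    if np.linalg.norm(f-f0)>18 : break
env.hold(.2)
print(sensors.get_width(),sensors.get_time())
E
```

```text
w 0.008670693430101307 [-4.9 -0.6  5.6] [0.6364 0.0569 0.1056]
0.35 [-5.9 -0.2  0.4] 0.1058; 0.7 [-5.5 -0.  -1.2] 0.1067; 1.05 [-6.1  0.  -1. ] 0.1078; 1.4 [-5.5 -0.1 -2. ] 0.1088; 1.75 [-6.3 -0.2 -1.7] 0.1097; 2.1 [-6.   1.  -5.5] 0.1102; 2.45 [-4.4  0.3 -9.1] 0.1108; 2.8 [ -4.9   1.6 -16.2] 0.1115; 0.00814412306486011 16.325
```

It's caught: after the roughly 4 mm of play, the pull rises firmly to 16 N. I'll lower the lid, release the bar, and go to the knob, gripping it with the jaws along the slide.

```bash
cat >> h.py <<'E'
def knobpose(s,z):
    f=rz(PSI);l=rz(PSI+90); xy=C+.025*f+(-.008+s)*l
    x=np.r_[l,0];zz=np.array([0,0,-1.]); return np.r_[xy,z],np.c_[x,np.cross(zz,x),zz]
E
python3 - <<'E'
from h import *
env.move_linear(barpose(0,30)[0],v=.05); env.open_jaws(); print(sensors.get_ft_force().round(1))
env.move_linear(barpose(0,30,.09)[0],v=.2)
env.move_linear(barpose(0,30,.09,lift=.08)[0],v=.2)
p,R=knobpose(0,.22); env.move_ptp(p,R); env.move_linear(knobpose(0,.134)[0],v=.12)
print(sensors.get_ft_force().round(1)); env.clamp(20)
print("w",sensors.get_width(),sensors.get_ft_force().round(1),sensors.get_eef_pos().round(4),sensors.get_time())
im,_=get_image("side"); cv2.imwrite("pics/side4.png",cv2.resize(im[130:310,200:440],None,fx=3,fy=3,interpolation=cv2.INTER_CUBIC))
E
```

```text
[-0.3 -0.2  0.2]
[-0.4  0.3  0.4]
w 0.010737780543839082 [-1.1  7.2  2.4] [0.555  0.0606 0.1343] 21.3833
```

View pics/side4.png

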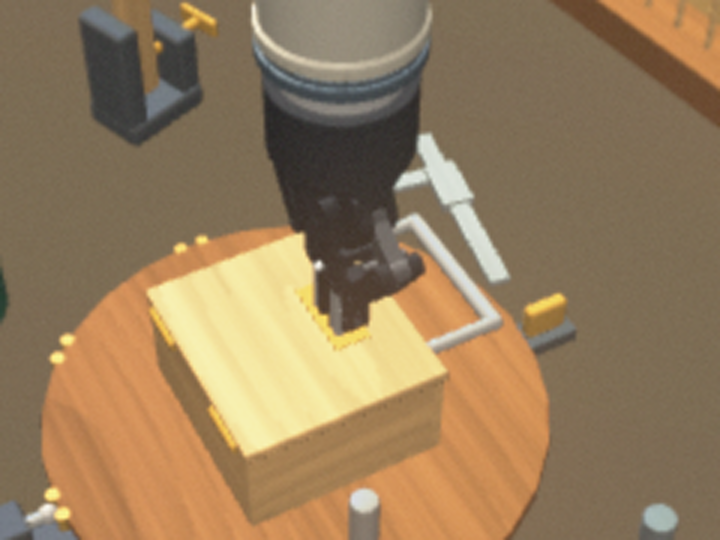

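The jaws are on the knob at about (345,320) in the crop, width 10.7 mm for a 12 mm knob. Sliding towards +y.

```bash
python3 - <<'E'
from h import *
l=rz(PSI+90)
for s in [.003,.006,.009,.011,.013,.014,.015,.016,.017,.018,.019]:
    env.move_linear(knobpose(s,.134)[0],v=.03); f=sensors.get_ft_force()
    print(s,f.round(1),"along",round(((sensors.get_eef_pos()-knobpose(0,.134)[0])[:2]@l)*1000,1),end="; ")
    if s>=.015 and f[:2]@l<-11: break
env.open_jaws(); env.move_linear(knobpose(s,.22)[0],v=.2)
print(sensors.get_time())
env.move_ptp([.38,-.2,.3],sensors.get_tool_rot())
im,d=get_image("top")
cv2.imwrite("pics/top5c.png",cv2.resize(im[170:360,230:400],None,fx=3.158,fy=3.158,interpolation=cv2.INTER_CUBIC))
print(sensors.get_time())
E
```

```text
0.003 [-0.7  2.3  4.8] along 3.3; 0.006 [-1.2  1.   4.5] along 6.1; 0.009 [-1.4  0.2  5.2] along 9.0; 0.011 [-1.1 -0.5  5.1] along 10.8; 0.013 [-1.  -1.5  5. ] along 12.7; 0.014 [-1.  -1.4  5. ] along 13.6; 0.015 [-2.1 -2.3  5.5] along 14.6; 0.016 [ 0.1 -1.6  5.5] along 15.6; 0.017 [-1.8 -1.6  4.6] along 16.6; 0.018 [-0.8 -1.8  5.7] along 17.5; 0.019 [-1.4 -6.9  5.5] along 17.7; 25.475
26.8083
```

View pics/top5c.png

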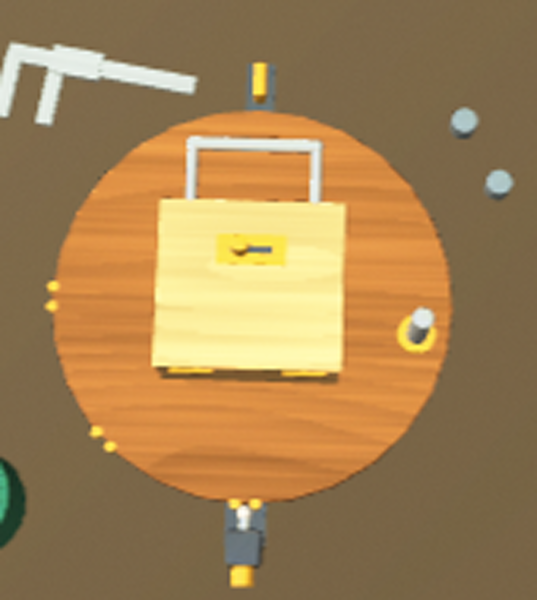

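The knob has moved from (262,249) to (238,249), about 16 mm, so it is fully over. The table is still in its notch, with the studs around the plunger. Regripping the bar and swinging the lid up.

```bash
sed -i 's/PSI=-7.3/PSI=-7.9/' h.py; python3 - <<'E'
from h import *
p,R=barpose(0,30,.09,lift=.09); env.move_ptp(p,R)
env.move_linear(barpose(0,30,.09)[0],v=.2)
env.move_linear(barpose(0,30,0)[0],v=.1)
env.clamp(30); print("w",sensors.get_width(),sensors.get_ft_force().round(1),sensors.get_time())
for l in [1.5,3,4.5]+list(np.arange(10,61,5)):
    env.move_linear(barpose(l,30)[0],v=.06); f=sensors.get_ft_force(); print(l,f.round(1),end="; ")
    if np.linalg.norm(f)>25: print("STOP");break
env.hold(.3); print(sensors.get_width(),sensors.get_ft_force().round(1),sensors.get_eef_pos().round(4),barpose(l,30)[0].round(4),sensors.get_time())
for n in("top","side"):
    im,d=get_image(n); np.save(f"pics/{n}6d.npy",d); cv2.imwrite(f"pics/{n}6.png",im)
E
```

```text
w 0.008900754280737637 [-3.9 -0.   5.5] 30.9583
1.5 [-4.1  0.6 -2.8]; 3 [-5.5  1.3 -2.7]; 4.5 [-6.7  1.2 -2.6]; 10 [-4.1  0.9 -2.3]; 15 [-3.7  0.2 -2.3]; 20 [-1.7  0.7 -2.8]; 25 [ 5.3 -0.7  0.9]; 30 [ 6.9 -1.6  1.3]; 35 [ 8.  -1.   3.2]; 40 [ 8.6 -0.9  4.6]; 45 [ 7.3 -2.   4. ]; 50 [ 7.1 -0.6  4.8]; 55 [5.  0.  4.8]; 60 [3.9 1.5 3.3]; 0.008459621752635602 [3.5 1.  0.8] [0.5523 0.0676 0.2448] [0.5523 0.0675 0.2452] 36.3333
```

View pics/side6.png

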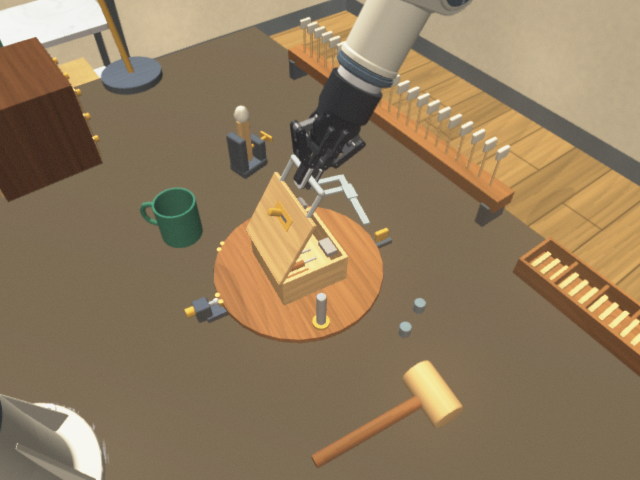

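View pics/top6.png

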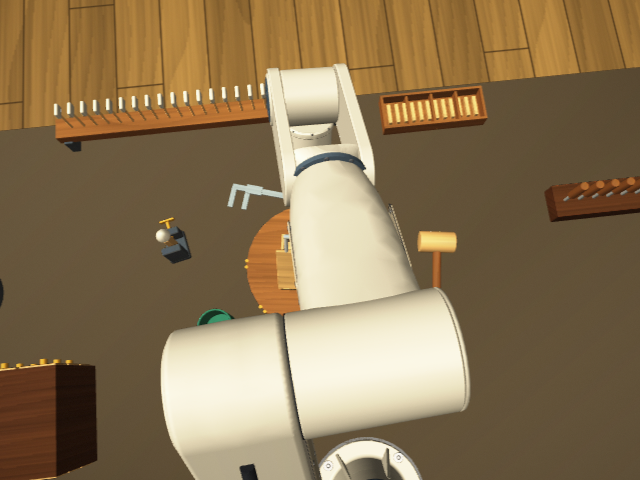

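The lid is open with the bar in the jaws at about (305,175) in the side view. The mallet, weights and calipers appear unmoved, and so does the mug. Before handing in, I'll check the table angle from the post and the lid angle from its depth plane.

```bash
python3 - <<'E'
from h import *
p=onplane("side",[(321.7,295.5)],.111)[0][:2]-C; print("post r",np.hypot(*p),"table deg vs pointer -8:",np.degrees(np.arctan2(p[1],p[0]))+100+8)
d=np.load("pics/side6d.npy");P=cloud("side",d)
Q=np.array([P[v,u] for u,v in [(262,225),(268,240),(290,260),(280,235),(295,240),(270,205),(290,250),(262,240)]]);c=Q.mean(0)
s,vt=np.linalg.svd(Q-c)[1:];n=vt[2]*np.sign(vt[2][2]);print("resid",s[2],"lid angle deg",np.degrees(np.arccos(n[2])), c)
print(sensors.get_ft_force().round(1),np.abs(sensors.get_dq()).max(),sensors.get_width(),sensors.get_time())
E
```

```text
post r 0.12292041459762275 table deg vs pointer -8: -0.17460841739102761
resid 0.0025203124225784386 lid angle deg 60.87187868574123 [0.48754833 0.06615014 0.14524889]
[1.7 1.5 0.4] 0.12045708824882517 0.008703733836580591 36.4333
```

```bash
python3 - <<'E'
from h import *
env.hold(.5); print(sensors.get_eef_pos().round(4),sensors.get_ft_force().round(1),sensors.get_width()); ticket.sign_off(); print(sensors.get_time())
E
```

```text
[0.5522 0.0676 0.2451] [ 1.8  2.  -1.3] 0.008659418487396599
the job is handed in; nothing more can be done
the job is handed in; nothing more can be done
```

The table is in its notch at the pointer, and the lid is held about 60° open. I handed the job in at about 37 s of the 67 s allowed. The sign-off gives no verdict.

- **Turntable:** I gripped the post and swung the table from about 1.02 rad, past one click, to the pointer, where it settled with the plunger between the notch studs. On the last check the post put the table 0.2° from the pointer.
- **Tug on the lid:** I gripped the handle bar and pulled up in small steps before touching the knob. After about 4 mm of play the pull rose to 16 N, so the catch had snapped.
- **Release knob:** I slid it along +y until it stopped. The camera showed about 16 mm of travel, which is fully over.
- **Lid:** I swung it up and am holding the bar at 30 N grip. The depth image gave a lid angle of 60.9°, within the 49 to 72° wanted.
- **Other things on the bench:** The mallet, weights, mug and calipers appeared unmoved in the last pictures; I did not measure their positions.

One small disagreement: before the knob was slid, the top view put the table's direction 0.5° to 1.7° (0.01 to 0.03 rad) off the pointer, still inside the 0.05 rad limit. No check failed.

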